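# Press a proud end plug home with the bench pliers

## Task

One of the short square tube pieces on the packing bench has a black end plug that still stands proud of the tube. Set that piece down between the jaws of the bench pliers, with the plug facing one jaw and the bare end facing the other, then squeeze the two handles together until the plug resists, gives and snaps fully home. Let go of the handles and leave the piece lying between the opened jaws.

Things in the scene. Friction and masses are not known exactly. Their poses are not given: they have to be found in the camera images.
- piece: Square steel tube 32 long, 30 wide, 30 high (mm), lying flat, with a black plug whose 28 x 28 x 5 head stands 7 off one end: 44 overall, 37 once home. Origin: underside, mid of the 44. x: out of the plug end (tube x -22 to 10), z up. 0.13 kg. Grip from above across y, not along x (presses the plug). Bystanders: same tube with plug home, one without plug, a 140 tube.
- plug (a joint): How far the plug is pressed into the piece, in m: 0 proud, 0.007 fully home. It holds out up to a push of about 14 N, then gives: the push needed falls to nothing at 4.2 mm, and from there the plug snaps home by itself and stays.
- pliers: Flat-lying pliers, 260 mm long, 38 high, fixed to the bench. Origin: on the bench under the pivot; x towards the jaws, y left, z up. Piece goes at x 90 mm, y 0, on a steel bed (top at z 4, x 35 to 120, y +-50). Jaw faces: x 72 to 108, z 5 to 35, facing along y, 62 apart when open; room for fingers from x 32 outwards. Handles at x -50 to -140, best squeezed at x -100, y 0.
- handle_left (a joint): Left (+y) handle's angle, rad: 0 sprung open, about 0.15 when both handles have pressed the plug home, limit 0.20; the right one mirrors it. Handles: black rubber bars 12 mm thick, z 8 to 34 mm. At the pliers' x -100 mm they measure 66 mm over the outside when open, about 37 with the plug home. Squeeze along y: peaks at 13 to 16 N; grip with 25 N or more; they spring back open.
There are look-alikes about, which are no part of the job. Leave any green or turquoise look-alike of the piece alone.

How it is judged:
On the way, in this order (a step that is already met when the one before it is completed fails the run):
1. the piece stands on the bed between the jaws, plug still proud and facing a jaw (x of piece in the frame of pliers between 0.07 and 0.11 m and y of piece in the frame of pliers between -0.015 and 0.015 m and z of piece in the frame of pliers below 0.012 m and angle between the x axis of piece and the y axis of pliers, either way round below 0.35 rad and value of joint plug below 0.003 m), for 0.2 s.
2. the handles are squeezed together and the plug between the jaws has snapped home (value of joint plug above 0.0055 m and value of joint handle_left above 0.07 rad and x of piece in the frame of pliers between 0.06 and 0.12 m), for 0.1 s.
At the end, for the whole second after the job is handed in: Plug pressed in at least 5.5 of 7 mm; left handle sprung open (below 0.05 rad); piece at rest, tilted under 10 degrees, on the bed between the jaws: origin 60 to 120 mm from the pivot along the pliers' x, within 30 mm of their middle line, under 12 mm above the bench (value of joint plug above 0.0055 m and value of joint handle_left below 0.05 rad and x of piece in the frame of pliers between 0.06 and 0.12 m and y of piece in the frame of pliers between -0.03 and 0.03 m and z of piece in the frame of pliers below 0.012 m and angle between piece's own z axis and vertical below 0.17 rad and linear speed of piece below 0.02 m/s); the robot touches nothing.
It also fails if it takes over 58 s, if anything falls off the work surface, if the arm or the gripper's body presses on something with over 40 N, if the wrist force passes 120 N, or if a joint passes its speed limit or range.

## Robot

A 7-joint arm with a two-finger parallel gripper is mounted at the origin on the work surface. World frame = base frame: x ahead of the robot, y to its left, z up, the work surface at z = 0. Lengths are in m, angles in rad, forces in N, time in s.
With the tool pointing down it reaches from about 0.4 to 0.85 m from the base axis. Payload 10.4 kg.
Tool frame: the origin (TCP) lies at the very end of the fingers, on their centre line; the grasp point (between the pads) lies 19 mm behind it; z points along the fingers, y is the direction in which the jaws open and shut (so a half turn about z gives the same grasp; the last joint's range is limited). The gripper opens to 85 mm and grips with 20 to 120 N. Pads are 22 mm wide; open, the fingers measure 114 mm over their backs; the gripper's body (76 mm by 85 mm) begins 54 mm behind the grasp point. The pads swing forward as they close: fully open they stand 13 mm farther back than shut.
Start: joints at [-1.255, 0.332, -0.065, 1.46, 0.022, 1.35, -0.088], TCP at [0.208, 0.589, 0.231] pointing down, gripper open.
Joint ranges: [-2.6, 2.6], [-0.5, 2.12], [-1.47, 1.34], [0.16, 2.42], [-1.27, 4.41], [0.06, 2.06], [-2.6, 2.6]. Speed limits (rad/s): [2.22, 2.22, 2.79, 2.79, 3.14, 3.14, 3.14].

## Interface

Orientations are given as a unit quaternion [x, y, z, w].
In Python, from workcell import manip gives the robot as it stands.
- The arm moves only by the tool arm_command, never from a script. Its arguments are lists of equal length, an entry for each row: "slide": the shift along the tool's x, y, z in mm, a list of three; "turn": the turn about the tool's z in degrees; "grip": the closure, from 0 (fully open) to 1 (shut). In form: {"slide": [[tx, ty, tz], ...], "turn": [turn, ...], "grip": [grip, ...]}. A call has 1 to 10 rows; each row shifts and turns the commanded pose from where the row before left it, along the tool's axes as they then stand; what a row does not reach is not made up. A row lasts 1/12 s, in which the tool goes at most 41.7 mm and 7.16 degrees, less where a joint would pass 70% of its speed; a pose out of reach is approached as far as the arm can. A call with a gripper value outside its range is refused whole. The fingers move at their own pace and stop on an object; "newtons" is the grip in N (left out, the last holds). Time passes only in rows, so rows that do not move let the fingers close. It gives the time, the measured TCP pose, the force and the opening at its end, in the units of the state.
- manip.get_obs(): the state, without advancing time (a new reading comes with each control period).
- manip.camera(name): name is "scene" or "top" or "wrist"; returns the picture (420x560x3 uint8, blue, green, red); there is no depth.
- manip.camera_info(name): a dict with "fx", "fy", "cx", "cy" (pixels), "rvec" (rotation vector, rad) and "tvec" (3), from world to camera coordinates, as OpenCV has them. Camera axes: x right, y down, z forward; pixel columns grow to the right and rows downward; lengths in m; the calibration is good to about 2 mm. The wrist camera is an equidistant fisheye: a pixel r from the principal point sees the ray r / f radians off the axis. A picture is of the moment at which its call begins: read the wrist's pose just before it. camera_info takes no time and is no camera call; for the wrist camera it gives the pose at the moment of the call.
- manip.hand_in(): hands the job in, once; it reports no verdict.
Trained networks look in the newest picture that a camera, given by its name, has taken for a name from the list of things; names that differ only in an ending like _2 or _b are one class to them, and where a whole thing is asked for, a point or a joint stands for the part that bears it (a point fixed in the world has none). Each returns a list of dicts, best first, with "score" (0 to 1); they miss things now and then, are a little off and sometimes report something else, mostly with a low value. They report only what shows in the picture. A call takes as long as a camera call. They do not tell look-alikes from the thing itself.
- manip.cut_out(target, camera): "pixels" (420x560 bool, what is visible of it).
- manip.tip_of(target, camera): "xyz" ([x, y, z] in m, in the coordinates of the camera as it stood for that picture, good to about 4 mm: a listed point, or the origin of a listed thing).
The state is a dict: "clock": time; "joint_pos": joint angles; "joint_velocities": joint speeds; "tau": joint torques, N m; "position": TCP position; "ee_rot": TCP orientation; "ft_force": force on the tool from outside, world axes, zero at the start; "torque": the same for the moment, N m; "grip_width": opening from 0.0 (shut) to 1.0 (fully open).
Only numpy, scipy, OpenCV 4.12 (cv2) and the standard library are available. Lean on these libraries where they do the work, as an engineer would, in place of code of your own. Each camera call takes 0.05 s, during which the arm holds its last target.

## Working session

There is one attempt and no reset: what is moved stays moved. The work goes in short steps, Python scripts to look and compute and a tool call to move; the robot and the scene stay as the last step left them, time stands still between calls to the robot, and variables do not carry over. Pictures are saved under pics/ and viewed, and the job is handed in when it is done.

Besides the shell and the picture viewer there is one more tool, called as name(argument=value, ...) on one line, values as JSON. arm_command: Moves the arm, as the interface text tells. Its arguments: {"type":"object","properties":{"slide":{"type":"array","items":{"type":"array","items":{"type":"number"}}},"turn":{"type":"array","items":{"type":"number"}},"grip":{"type":"array","items":{"type":"number"}},"newtons":{"type":"number"}},"required":["slide","turn","grip"]}

```bash
ls; mkdir -p pics; cat > h.py <<'E'
import numpy as np,cv2
from workcell import manip
from scipy.spatial.transform import Rotation as R
def cam(n):
    i=manip.camera_info(n); Rm=cv2.Rodrigues(np.array(i['rvec'],float))[0]; return i,Rm,np.array(i['tvec'],float).ravel()
def c2w(p,c):
    i,Rm,t=c; return Rm.T@(np.array(p)-t)
def ray(uv,c,fish=False):
    i,Rm,t=c; x=(uv[0]-i['cx'])/i['fx']; y=(uv[1]-i['cy'])/i['fy']
    if fish:
        r=np.hypot(x,y); d=np.array([np.sin(r)*x/max(r,1e-9),np.sin(r)*y/max(r,1e-9),np.cos(r)])
    else: d=np.array([x,y,1.])
    return -Rm.T@t, Rm.T@d
def onz(uv,z,c,fish=False):
    o,d=ray(uv,c,fish); return o+d*(z-o[2])/d[2]
def proj(p,c,fish=False):
    i,Rm,t=c; q=Rm@np.array(p)+t
    if fish:
        th=np.arctan2(np.hypot(q[0],q[1]),q[2]); ph=np.arctan2(q[1],q[0]); return np.array([i['cx']+i['fx']*th*np.cos(ph),i['cy']+i['fy']*th*np.sin(ph)])
    return np.array([i['cx']+i['fx']*q[0]/q[2],i['cy']+i['fy']*q[1]/q[2]])
E
python3 - <<'E'
from h import *
print(manip.get_obs())
for n in ['scene','top','wrist']:
    c=cam(n); im=manip.camera(n); cv2.imwrite(f'pics/{n}0.png',im); np.savez(f'{n}0.npz',im=im); print(n,c[0])
    for t in ['piece','pliers']:
        for d in manip.tip_of(t,n): print(t,round(d['score'],2),c2w(d['xyz'],c).round(3),proj(c2w(d['xyz'],c),c,n=='wrist').round())
E
```

```text
pics
{'clock': 0.0, 'joint_pos': array([-1.25460738,  0.33286192, -0.06468013,  1.4609418 ,  0.02159291,
        1.34986148, -0.08849845]), 'joint_velocities': array([-0.00043842, -0.00070565, -0.0004462 ,  0.00027457,  0.00019923,
       -0.002669  , -0.00112081]), 'tau': array([ 9.73721967e-05, -6.25450230e+01,  4.95804066e-02, -3.91603124e+01,
        1.64000614e-02,  9.80363286e-03,  3.21760922e-05]), 'position': array([0.20760828, 0.58912709, 0.23052185]), 'ee_rot': array([ 1.68584393e-01,  9.85686983e-01, -6.83458829e-04, -8.52992350e-05]), 'ft_force': array([-0.36284917,  0.00901556,  0.47114915]), 'torque': array([ 0.02365652, -0.01530092,  0.06529525]), 'grip_width': 0.9981441953078097}
scene {'fx': 417.80116894377227, 'fy': 417.80116894377227, 'cx': 280.1105675441275, 'cy': 209.83052861286967, 'rvec': array([ 0.80040911,  2.38722151, -1.31662064]), 'tvec': array([ 0.45992767, -0.05524888,  0.95196682])}
piece 0.94 [ 0.531 -0.309  0.001] [210. 203.]
piece 0.84 [ 0.529 -0.394  0.003] [192. 187.]
piece 0.77 [ 0.452 -0.342  0.003] [233. 186.]
piece 0.75 [ 0.355 -0.43   0.002] [
[... 161 characters left out ...]
 'rvec': array([ 2.19297971, -2.14990204,  0.09831867]), 'tvec': array([-0.15175542,  0.47577329,  0.90848155])}
piece 0.7 [ 0.352 -0.436  0.003] [415. 271.]
piece 0.69 [ 0.527 -0.393 -0.   ] [395. 191.]
piece 0.64 [ 0.448 -0.339 -0.002] [370. 226.]
piece 0.64 [ 0.535 -0.312 -0.001] [358. 187.]
pliers 0.71 [ 0.565  0.142 -0.001] [155. 169.]
wrist {'fx': 325.19226210127806, 'fy': 325.19226210127806, 'cx': 286.66568457339923, 'cy': 209.87326918219696, 'rvec': array([-2.35933676, -1.66821244, -0.24794502]), 'tvec': array([-0.62422866, -0.03778984,  0.37894463])}
piece 0.58 [ 0.54  -0.308 -0.003] [ 20. 408.]
piece 0.4 [ 0.527 -0.397  0.   ] [  3. 404.]
pliers 0.81 [0.563 0.14  0.002] [137. 419.]
```

```bash
python3 - <<'E'
import cv2,numpy as np
a=cv2.imread('pics/top0.png');b=cv2.imread('pics/scene0.png')
cv2.imwrite('pics/topcrop.png',cv2.resize(a[150:300,320:460],None,fx=4,fy=4,interpolation=cv2.INTER_CUBIC)[:600])
cv2.imwrite('pics/scenecrop.png',cv2.resize(b[120:240,150:300],None,fx=5,fy=5,interpolation=cv2.INTER_CUBIC))
cv2.imwrite('pics/plcrop.png',cv2.resize(a[90:240,60:260],None,fx=4,fy=4,interpolation=cv2.INTER_CUBIC))
E
```

```text
(no output)
```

View pics/top0.png

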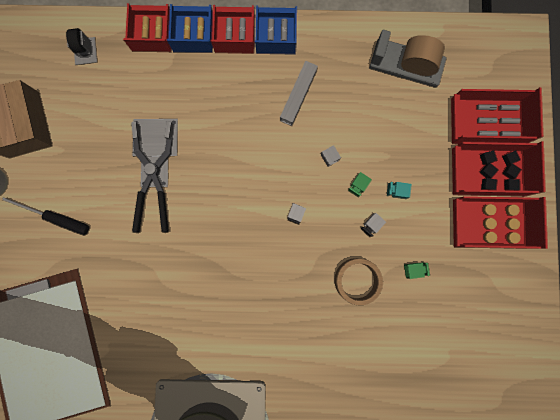

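View pics/topcrop.png

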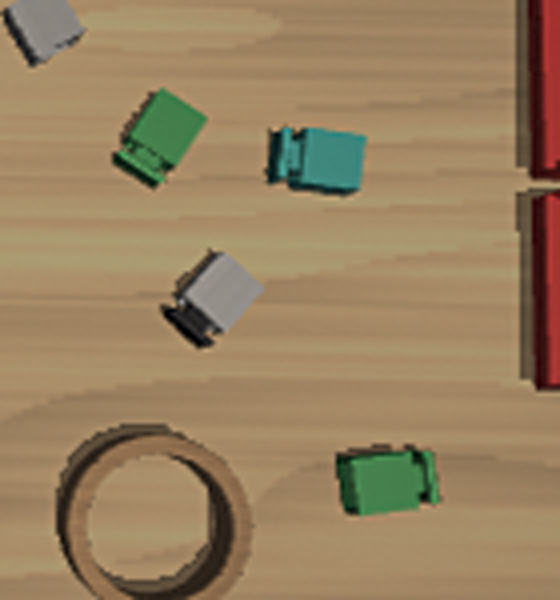

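View pics/scenecrop.png

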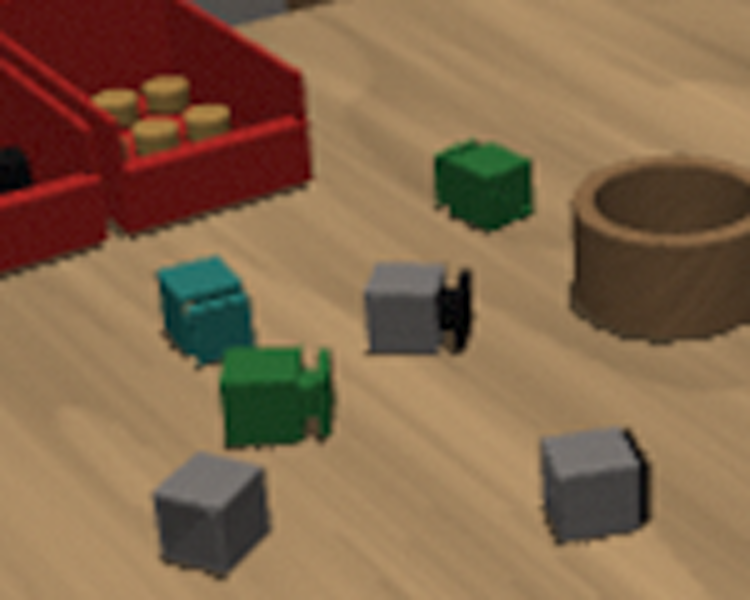

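View pics/plcrop.png

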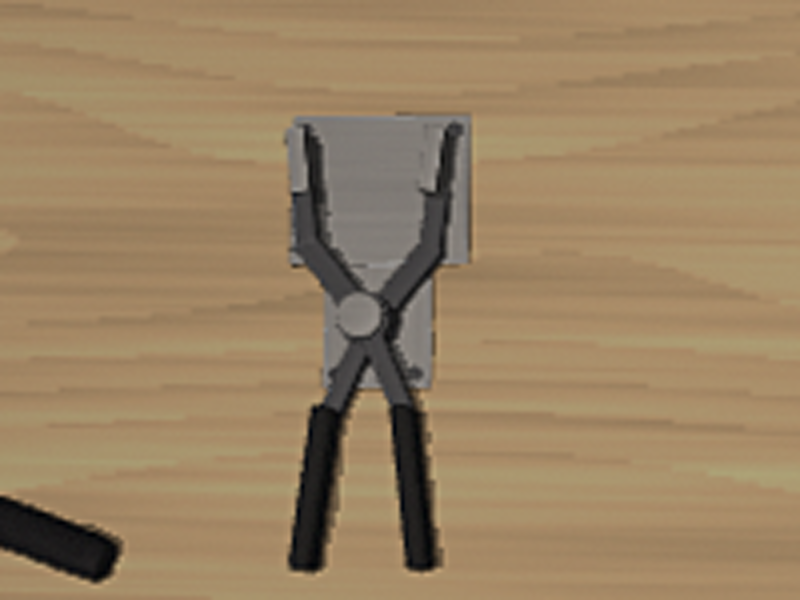

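Four grey/coloured piece-like things in the top view. Grey at (331,156) has no plug, and grey at (296,213) has a plug sitting flush. The green and turquoise ones at (360,184), (400,190) and (416,270) are look-alikes. Only grey (372,224) has a black head standing off with a visible gap, and both enlarged crops show this, so it's the piece. Pliers are at (150,170), with the jaws pointing up in the image (+x world).

```bash
python3 - <<'E'
from h import *
c=cam('top'); s=np.array
hd=lambda d:np.degrees(np.arctan2(d[1],d[0])).round(1)
P=[onz((320+u/4,150+v/4),.03,c) for u,v in [(218,250),(262,290),(225,333),(178,290)]]
print(s(P).round(4), s(P).mean(0).round(4), hd(P[2]-P[1]),hd(P[3]-P[0]),hd(P[1]-P[2]),hd(P[0]-P[1]))
B=[onz((60+u/4,90+v/4),.004,c) for u,v in [(290,117),(470,115),(472,265),(290,265)]]
print(s(B).round(4), s(B).mean(0).round(4),hd(B[0]-B[3]),hd(B[1]-B[2]),hd(B[0]-B[1]),hd(B[3]-B[2]))
o=onz((60+360/4,90+315/4),.040,c);print('pivot',o.round(4))
H=[onz((60+u/4,90+v/4),.034,c) for u,v in [(305,568),(422,568)]];print(s(H).round(4),hd(o-s(H).mean(0)))
E
```

```text
[[ 0.4752 -0.3416  0.03  ]
 [ 0.4542 -0.365   0.03  ]
 [ 0.4309 -0.3453  0.03  ]
 [ 0.4533 -0.3203  0.03  ]] [ 0.4534 -0.343   0.03  ] 139.8 135.7 -40.2 48.2
[[0.677  0.1958 0.004 ]
 [0.6801 0.0947 0.004 ]
 [0.5946 0.09   0.004 ]
 [0.5927 0.1913 0.004 ]] [0.6361 0.1429 0.004 ] 3.0 3.2 91.7 91.1
pivot [0.5586 0.1396 0.04  ]
[[0.4233 0.1641 0.034 ]
 [0.4245 0.102  0.034 ]] 2.8
```

arm_command(slide=[[-40,-10,0],[-40,-10,0],[-40,-10,0],[-40,-10,0],[-35,-20,0],[-30,-25,0],[-20,-35,0],[-10,-40,0],[0,-41,0],[0,-41,0]], turn=[0,0,0,0,0,0,0,0,0,0], grip=[0,0,0,0,0,0,0,0,0,0])

```text
clock: 1.28
position: [0.3677, 0.2743, 0.231]
ee_rot: [0.169, 0.986, 0.0, -0.0]
ft_force: [0.5, 0.2, 0.5]
grip_width: 1.003
```

arm_command(slide=[[-35,-20,0],[-35,-20,0],[-35,-20,0],[-35,-20,0],[-35,-20,0],[-9,-39,0],[-9,-39,0],[-9,-39,0],[-9,-39,0],[-9,-39,0]], turn=[0,0,0,0,0,0,0,0,0,0], grip=[0,0,0,0,0,0,0,0,0,0])

```text
clock: 2.12
position: [0.4767, -0.0767, 0.2315]
ee_rot: [0.169, 0.986, 0.0, 0.0]
ft_force: [1.4, -1.1, 0.3]
grip_width: 0.999
```

arm_command(slide=[[-9,-39,0],[-9,-39,0],[-9,-39,0],[-9,-39,0],[0,0,0],[0,0,0],[0,0,0],[0,0,0],[0,0,0]], turn=[0,0,0,0,6,6,6,5,0], grip=[0,0,0,0,0,0,0,0,0])

```text
clock: 2.87
position: [0.4593, -0.234, 0.2313]
ee_rot: [0.364, 0.932, 0.0, 0.0]
ft_force: [0.4, -0.7, -0.2]
grip_width: 1.004
```

```bash
python3 - <<'E'
from h import *
o=manip.get_obs();Rt=R.from_quat(o['ee_rot']).as_matrix();print(o['clock'],o['position'],np.degrees(np.arctan2(Rt[1,0],Rt[0,0])),o['joint_pos'].round(2))
c=cam('wrist'); im=manip.camera('wrist'); cv2.imwrite('pics/w1.png',im)
print('cam',(-c[1].T@c[2]).round(3))
for d in manip.tip_of('piece','wrist'): print(round(d['score'],2),c2w(d['xyz'],c).round(4),proj(c2w(d['xyz'],c),c,True).round())
E
```

```text
2.8667 [ 0.45930793 -0.23399697  0.23133284] 137.34406337945182 [-0.28  0.09  0.71  1.78 -0.06  1.3   1.27]
cam [ 0.405 -0.184  0.374]
0.83 [ 4.542e-01 -3.390e-01  4.000e-04] [222. 231.]
0.77 [ 0.5413 -0.3103 -0.0041] [287. 262.]
0.68 [ 0.5283 -0.3962 -0.0035] [234. 294.]
0.6 [ 0.3562 -0.4358 -0.0023] [124. 224.]
```

View pics/w1.png

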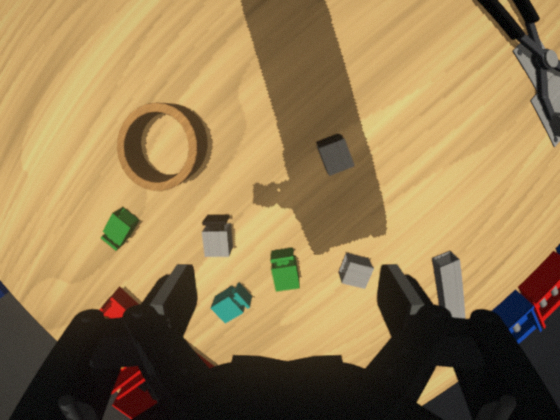

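```bash
python3 - <<'E'
import cv2
a=cv2.imread('pics/w1.png');cv2.imwrite('pics/w1c.png',cv2.resize(a[200:270,180:260],None,fx=8,fy=8,interpolation=cv2.INTER_CUBIC))
E
```

```text
(no output)
```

View pics/w1c.png

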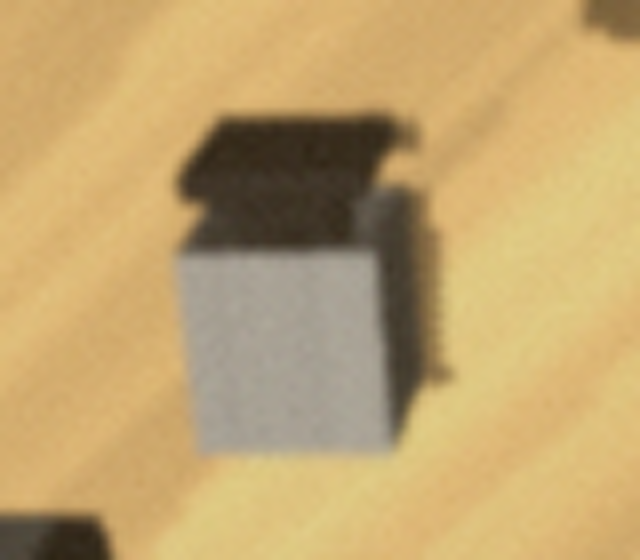

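```bash
python3 - <<'E'
from h import *
hd=lambda d:np.degrees(np.arctan2(d[1],d[0])).round(1)
c=cam('wrist');t=cam('top')
W=[(180+(u+.5)/8-.5,200+(v+.5)/8-.5) for u,v in [(180,250),(378,250),(395,452),(200,452)]]
T=[(320+(u+.5)/4-.5,150+(v+.5)/4-.5) for u,v in [(178,290),(225,333),(262,290),(218,250)]]
# match: plug-side corners: wrist left/right
def tri(a,b):
    o1,d1=ray(a,c,True);o2,d2=ray(b,t)
    A=np.stack([d1,-d2],1);s=np.linalg.lstsq(A,o2-o1,rcond=None)[0];p,q=o1+s[0]*d1,o2+s[1]*d2
    return (p+q)/2,np.linalg.norm(p-q)
P=np.array([onz(w,.03,c,True) for w in W]);print(P.round(4),P.mean(0).round(4))
print('head',hd(P[0]-P[3]),hd(P[1]-P[2]),hd(P[0]-P[1]),hd(P[3]-P[2]))
for k in (0,1):
  for i in range(4):
    Tm=T if k==0 else [T[1],T[0],T[3],T[2]]
    p,e=tri(W[i],Tm[i]);print(k,p.round(4),e.round(4))
E
```

```text
[[ 0.4353 -0.3443  0.03  ]
 [ 0.4549 -0.3224  0.03  ]
 [ 0.4787 -0.3434  0.03  ]
 [ 0.4591 -0.3659  0.03  ]] [ 0.457 -0.344  0.03 ]
head 137.8 138.5 -131.7 -131.0
0 [ 0.438  -0.304   0.1157] 0.0205
0 [ 0.4468 -0.3447 -0.0061] 0.0309
0 [ 0.4689 -0.3589  0.0158] 0.0311
0 [ 0.4592 -0.3288  0.0968] 0.0216
1 [ 0.4334 -0.3438  0.0318] 0.0036
1 [ 0.4531 -0.3171  0.0432] 0.0003
1 [ 0.4753 -0.3378  0.0429] 0.0013
1 [ 0.456  -0.3615  0.0393] 0.0034
```

arm_command(slide=[[-18,-21,0],[-18,-21,27],[-18,-21,27],[-17,-20,27],[0,0,27],[0,0,0],[0,0,0],[0,0,0]], turn=[-0.8,0,0,0,0,0,0,0], grip=[0,0,0,0,0,0,0,0])

```text
clock: 3.63
position: [0.4579, -0.3427, 0.1248]
ee_rot: [0.354, 0.935, 0.0, 0.001]
ft_force: [-0.0, -0.3, 0.2]
grip_width: 0.998
```

```bash
python3 - <<'E'
from h import *
o=manip.get_obs();Rt=R.from_quat(o['ee_rot']).as_matrix();print(o['clock'],o['position'],np.degrees(np.arctan2(Rt[1,0],Rt[0,0])),o['joint_pos'].round(2))
c=cam('wrist'); im=manip.camera('wrist'); cv2.imwrite('pics/w2.png',im); np.savez('w2.npz',R=c[1],t=c[2])
for d in manip.tip_of('piece','wrist'): print(round(d['score'],2),c2w(d['xyz'],c).round(4),proj(c2w(d['xyz'],c),c,True).round())
print(proj((.455,-.3435,.03),c,True))
cv2.imwrite('pics/w2c.png',cv2.resize(im[200:350,200:400],None,fx=4,fy=4,interpolation=cv2.INTER_CUBIC))
E
```

```text
3.6333 [ 0.45789533 -0.34272018  0.12475968] 138.5256380213324 [-0.05  0.36  0.75  1.77 -0.27  1.11  1.63]
0.94 [ 0.5409 -0.3117 -0.0025] [372. 244.]
0.92 [ 0.4551 -0.3389 -0.0021] [288. 195.]
0.86 [ 0.5298 -0.3992  0.0018] [293. 294.]
0.67 [ 0.3536 -0.4387 -0.0027] [133. 186.]
[283.62081079 209.24315367]
```

View pics/w2.png

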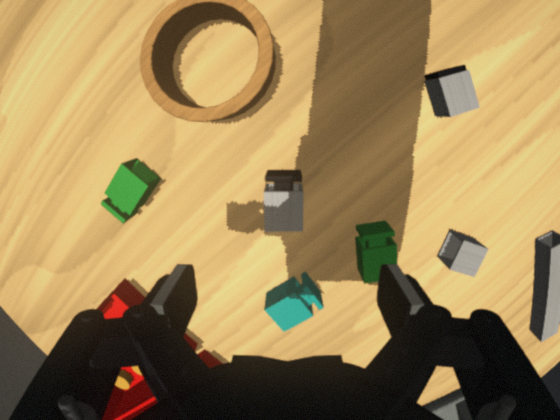

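View pics/w2c.png

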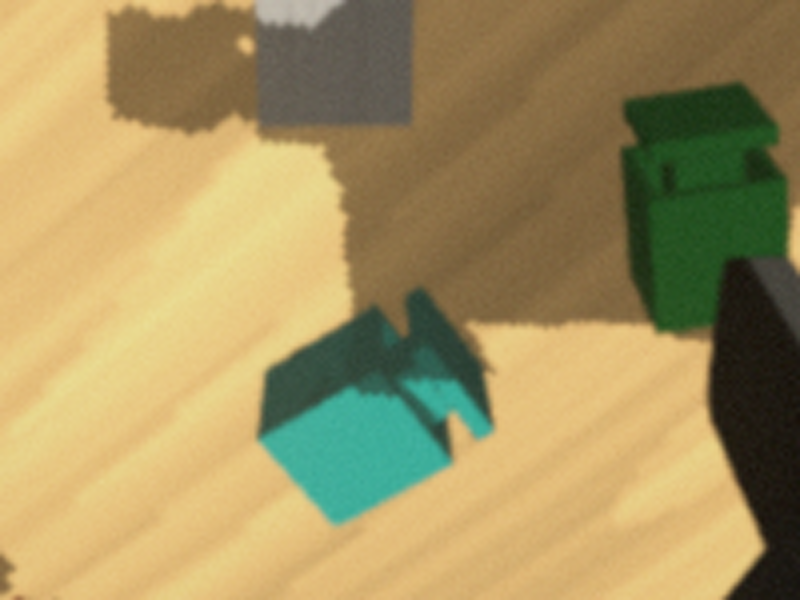

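```bash
python3 - <<'E'
from h import *
im=cv2.imread('pics/w2.png')
cv2.imwrite('pics/w2d.png',cv2.resize(im[160:245,245:325],None,fx=7,fy=7,interpolation=cv2.INTER_CUBIC))
c=cam('wrist')
for n,p in dict(gl=(200+622/4,200+148/4),gbl=(200+658/4,200+330/4),g2=(200+635/4,200+280/4),ghead=(156+200,225)).items():
  q=onz(p,.03,c,True); q0=onz(p,0.,c,True)
  h=np.radians(138.2);X=np.array([np.cos(h),np.sin(h),0]);Y=np.array([np.sin(h),-np.cos(h),0])
  for z in (q,q0): d=z-np.array([.456,-.3435,0]);print(n,'tool x,y',(d@X).round(4),(d@Y).round(4))
E
```

```text
gl tool x,y -0.0228 0.057
gl tool x,y -0.0349 0.064
gbl tool x,y -0.0649 0.0686
gbl tool x,y -0.0823 0.0771
g2 tool x,y -0.0526 0.0623
g2 tool x,y -0.0685 0.07
ghead tool x,y -0.0126 0.0566
ghead tool x,y -0.0234 0.0636
```

View pics/w2d.png

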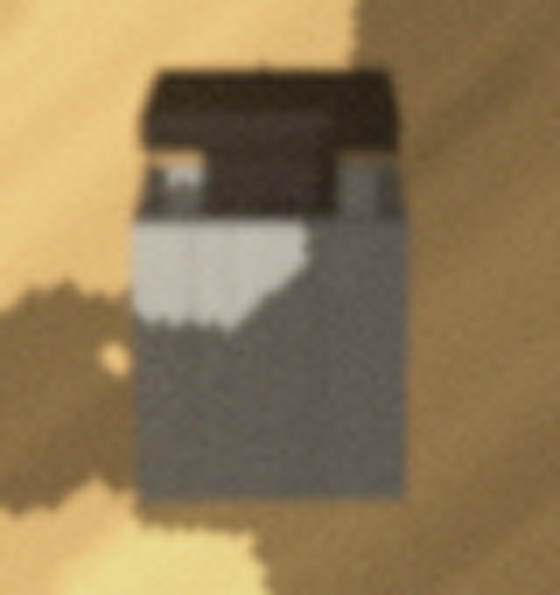

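```bash
python3 - <<'E'
from h import *
hd=lambda d:np.degrees(np.arctan2(d[1],d[0])).round(1)
c=cam('wrist')
W=[(245+(u+.5)/7-.5,160+(v+.5)/7-.5) for u,v in [(133,220),(407,218),(407,498),(136,498)]]
P=np.array([onz(w,.03,c,True) for w in W]);print(P.mean(0).round(4),hd(P[0]-P[3]),hd(P[1]-P[2]))
print(np.linalg.norm(P[0]-P[1]),np.linalg.norm(P[1]-P[2]))
o=manip.get_obs();Rt=R.from_quat(o['ee_rot']).as_matrix();print(o['position'],'delta tool',(Rt.T@(P.mean(0)-o['position'])).round(4))
E
```

```text
[ 0.4566 -0.345   0.03  ] 137.8 139.3
0.02941725993944103 0.03207323410763687
[ 0.45830489 -0.34278051  0.12524924] delta tool [ 0.0001 -0.0029  0.0952]
```

arm_command(slide=[[0,-3,0],[0,0,0],[0,0,20],[0,0,25],[0,0,25],[0,0,20],[0,0,16],[0,0,8],[0,0,4],[0,0,4]], turn=[0,0,0,0,0,0,0,0,0,0], grip=[0.42,0.42,0.42,0.42,0.42,0.42,0.42,0.42,0.42,0.42], newtons=35)

```text
clock: 4.57
position: [0.4554, -0.3456, 0.0017]
ee_rot: [0.355, 0.935, -0.0, 0.0]
ft_force: [0.5, -0.2, 0.4]
grip_width: 0.581
```

```bash
python3 - <<'E'
from h import *
print(manip.get_obs()['position'])
im=manip.camera('wrist'); cv2.imwrite('pics/w3.png',im)
E
```

```text
[ 0.45535252 -0.34563463  0.00174818]
```

View pics/w3.png

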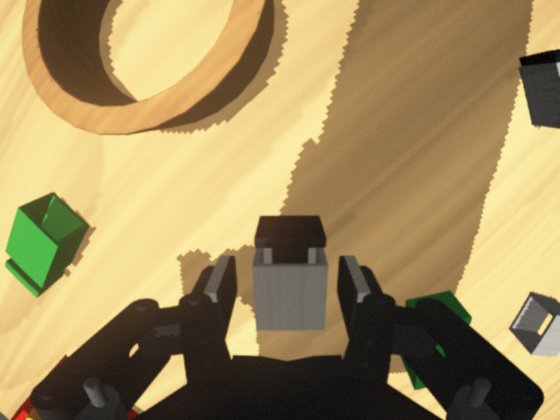

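The fingers straddle the tube (255–325, 265–330), with the plug head clear of the pads and no contact with the green neighbour. I'll close.

arm_command(slide=[[0,0,0],[0,0,0],[0,0,0],[0,0,0],[0,0,0],[0,0,-5],[0,0,-15],[0,0,-25],[0,0,-25]], turn=[0,0,0,0,0,0,0,0,0], grip=[0.8,0.8,0.8,0.8,0.8,0.8,0.8,0.8,0.8], newtons=40)

```text
clock: 5.37
position: [0.4541, -0.345, 0.0717]
ee_rot: [0.355, 0.935, 0.0, -0.001]
ft_force: [0.1, -0.4, -0.3]
grip_width: 0.346
```

```bash
python3 - <<'E'
from h import *
o=manip.get_obs();print(o['position'],o['grip_width'])
im=manip.camera('wrist'); cv2.imwrite('pics/w4.png',im)
E
```

```text
[ 0.45408717 -0.34500015  0.07172162] 0.34623589616682626
```

View pics/w4.png

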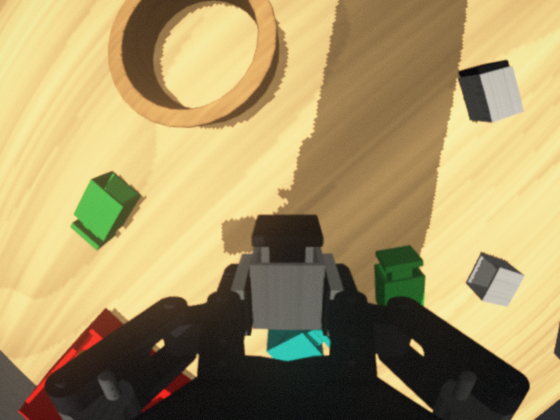

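arm_command(slide=[[0,0,-30],[0,0,-40],[8,20,-10],[13,34,-4],[13,34,-4],[13,34,-4],[13,34,-4],[13,34,-4],[13,34,-4],[13,34,-4]], turn=[0,0,0,0,0,0,0,0,0,0], grip=[0.8,0.8,0.8,0.8,0.8,0.8,0.8,0.8,0.8,0.8])

```text
clock: 6.25
position: [0.5524, -0.085, 0.1797]
ee_rot: [0.355, 0.935, 0.0, 0.0]
ft_force: [1.6, -0.3, -2.2]
grip_width: 0.348
```

arm_command(slide=[[13,34,-4],[13,34,-4],[13,34,-4],[13,34,-4],[5,14,0],[0,0,0],[0,0,0],[0,0,0]], turn=[0,6.5,6.5,6.5,6.5,6.5,6.5,0], grip=[0.8,0.8,0.8,0.8,0.8,0.8,0.8,0.8])

```text
clock: 6.92
position: [0.6244, 0.0554, 0.195]
ee_rot: [0.649, 0.761, -0.0, -0.0]
ft_force: [-0.1, -0.2, -1.7]
grip_width: 0.345
```

```bash
python3 - <<'E'
from h import *
o=manip.get_obs();Rt=R.from_quat(o['ee_rot']).as_matrix();print(o['position'],np.degrees(np.arctan2(Rt[1,0],Rt[0,0])),o['joint_pos'].round(2),o['grip_width'])
E
```

```text
[0.62444476 0.0554191  0.19500585] 99.1097461725493 [-0.69  0.42  0.69  1.54 -0.27  1.29  0.2 ] 0.3453015962556238
```

arm_command(slide=[[0,0,0],[0,0,0],[0,0,0]], turn=[6.5,0,0], grip=[0.8,0.8,0.8])

```text
clock: 7.17
position: [0.6244, 0.055, 0.1953]
ee_rot: [0.687, 0.726, -0.0, -0.0]
ft_force: [-0.2, -0.6, -1.9]
grip_width: 0.346
```

```bash
python3 - <<'E'
from h import *
o=manip.get_obs();Rt=R.from_quat(o['ee_rot']).as_matrix();print(o['position'],np.degrees(np.arctan2(Rt[1,0],Rt[0,0])))
c=cam('wrist'); im=manip.camera('wrist'); cv2.imwrite('pics/w5.png',im); 
for t in ['pliers','piece']:
  for d in manip.tip_of(t,'wrist'): print(t,round(d['score'],2),c2w(d['xyz'],c).round(4))
E
```

```text
[0.62444621 0.05501142 0.1953378 ] 93.17394032693815
pliers 0.82 [0.5636 0.143  0.0038]
piece 0.86 [0.6291 0.0609 0.1935]
```

View pics/w5.png

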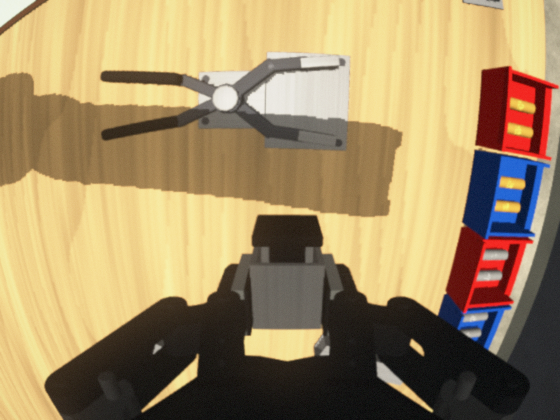

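```bash
python3 - <<'E'
import cv2
a=cv2.imread('pics/w5.png');cv2.imwrite('pics/w5c.png',cv2.resize(a[40:160,190:360],None,fx=4.7,fy=4.7,interpolation=cv2.INTER_CUBIC))
cv2.imwrite('pics/w5d.png',cv2.resize(a[50:160,90:230],None,fx=5,fy=5,interpolation=cv2.INTER_CUBIC))
E
```

```text
(no output)
```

View pics/w5c.png

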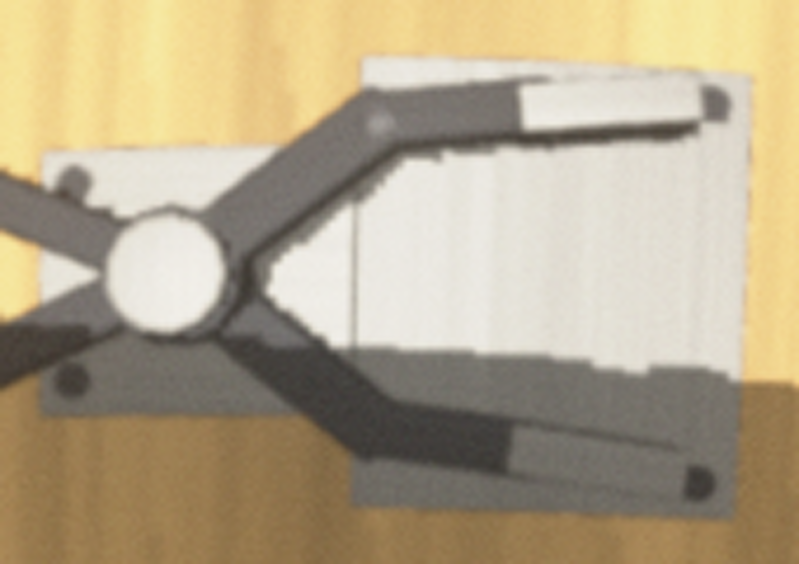

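View pics/w5d.png

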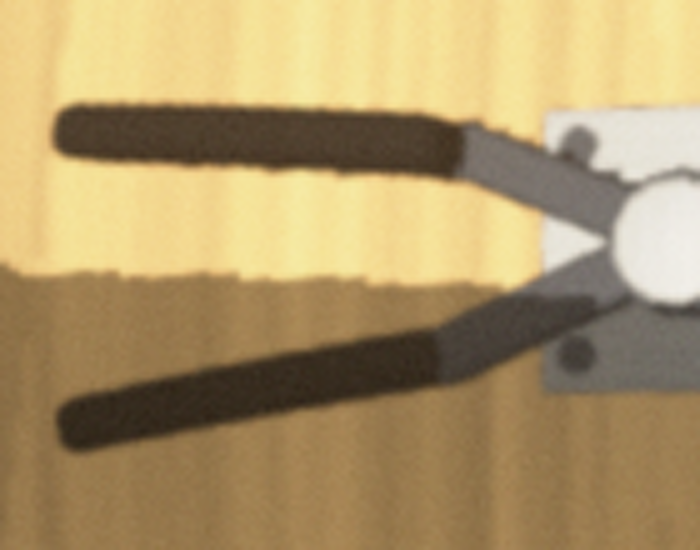

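```bash
python3 - <<'E'
from h import *
hd=lambda d:np.degrees(np.arctan2(d[1],d[0])).round(2)
c=cam('wrist'); top=cam('top')
f=lambda u,v,s=4.7,x=190,y=40:(x+(u+.5)/s-.5,y+(v+.5)/s-.5)
B=np.array([onz(f(*p),.004,c,True) for p in [(362,57),(750,75),(733,518),(352,507)]])
print(B.round(4),B.mean(0).round(4),hd(B[1]-B[0]),hd(B[2]-B[3]),hd(B[0]-B[3]),hd(B[1]-B[2]),[np.linalg.norm(B[i]-B[i-1]).round(4) for i in range(4)])
J=np.array([onz(f(*p),.035,c,True) for p in [(523,132),(702,124),(515,423),(685,448)]]);print(J.round(4),J.mean(0).round(4))
g=lambda u,v:f(u,v,5,90,50)
H=np.array([onz(g(*p),.034,c,True) for p in [(55,130),(57,425)]]);print('hend',H.round(4),H.mean(0))
p=f(165,270);q=(150-.375,90+315/4-.375)
o1,d1=ray(p,c,True);o2,d2=ray(q,top);s=np.linalg.lstsq(np.stack([d1,-d2],1),o2-o1,rcond=None)[0];print('pivot',o1+s[0]*d1,o2+s[1]*d2, onz(p,.038,c,True),onz(p,.044,c,True))
E
```

```text
[[0.5976 0.192  0.004 ]
 [0.6812 0.1941 0.004 ]
 [0.684  0.0953 0.004 ]
 [0.6002 0.0928 0.004 ]] [0.6408 0.1435 0.004 ] 1.42 1.76 91.51 91.61 [np.float64(0.0993), np.float64(0.0837), np.float64(0.0988), np.float64(0.0839)]
[[0.6318 0.1724 0.035 ]
 [0.6666 0.1769 0.035 ]
 [0.6334 0.1144 0.035 ]
 [0.6674 0.1117 0.035 ]] [0.6498 0.1439 0.035 ]
hend [[0.4283 0.1696 0.034 ]
 [0.4293 0.1076 0.034 ]] [0.42882297 0.13861004 0.034     ]
pivot [0.56205237 0.14255916 0.02970204] [0.56125796 0.14366702 0.02990493] [0.56364591 0.14218215 0.038     ] [0.56479816 0.14190954 0.044     ]
```

arm_command(slide=[[20,9,0],[30,12,20],[21,9,40],[10,4,40],[0,0,35],[0,0,0],[0,0,0],[0,0,0]], turn=[0,0,0,0,1.6,0,0,0], grip=[0.8,0.8,0.8,0.8,0.8,0.8,0.8,0.8])

```text
clock: 7.98
position: [0.6551, 0.1349, 0.0667]
ee_rot: [0.699, 0.715, 0.001, 0.001]
ft_force: [0.7, -0.2, -0.0]
grip_width: 0.344
```

```bash
cat > st.py <<'E'
from h import *
def st(tx=None):
    o=manip.get_obs();Rt=R.from_quat(o['ee_rot']).as_matrix();print(o['clock'],o['position'].round(4),'head',np.degrees(np.arctan2(Rt[1,0],Rt[0,0])).round(2),o['joint_pos'].round(2),o['grip_width'],o['ft_force'].round(1))
    if tx is not None: print('delta tool mm',((Rt.T@(np.array(tx)-o['position']))*1000).round(1))
E
python3 - <<'E'
from st import *
st((.6537,.138,.006))
c=cam('wrist'); im=manip.camera('wrist'); cv2.imwrite('pics/w6.png',im)
for t in ['pliers','piece']:
  for d in manip.tip_of(t,'wrist'): print(t,round(d['score'],2),c2w(d['xyz'],c).round(4))
E
```

```text
7.9833 [0.6551 0.1349 0.0667] head 91.32 [-0.72  0.63  0.63  1.54 -0.4   1.1   0.02] 0.34386515225040215 [ 0.7 -0.2 -0. ]
delta tool mm [ 3.2 -1.5 60.7]
pliers 0.77 [ 5.630e-01  1.441e-01 -2.000e-04]
piece 0.67 [0.6574 0.1426 0.0616]
```

View pics/w6.png

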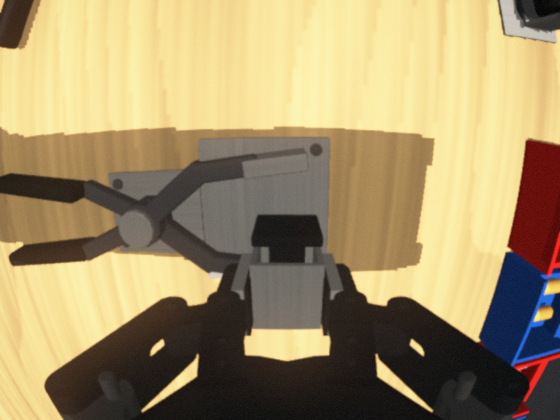

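arm_command(slide=[[3,-1.5,0],[0,0,10],[0,0,10],[0,0,10],[0,0,10],[0,0,8],[0,0,6],[0,0,3],[0,0,2],[0,0,0]], turn=[0,0,0,0,0,0,0,0,0,0], grip=[0.8,0.8,0.8,0.8,0.8,0.8,0.8,0.8,0.8,0.8])

```text
clock: 8.97
position: [0.6519, 0.1385, 0.0063]
ee_rot: [0.699, 0.715, -0.0, -0.001]
ft_force: [-9.4, -1.1, 13.6]
grip_width: 0.346
```

```bash
python3 - <<'E'
from st import *
st((.6537,.138,.006))
c=cam('wrist'); im=manip.camera('wrist'); cv2.imwrite('pics/w7.png',im)
E
```

```text
8.9667 [0.6519 0.1385 0.0063] head 91.27 [-0.7   0.69  0.59  1.58 -0.44  1.01  0.04] 0.3464490912925711 [-9.4 -1.1 13.6]
delta tool mm [-0.6  1.8  0.3]
```

View pics/w7.png

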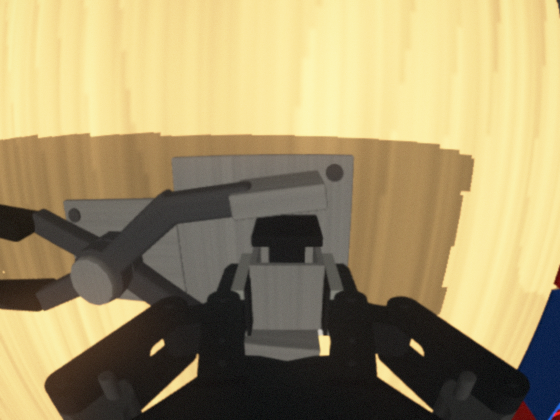

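arm_command(slide=[[0,1,-1],[0,0,0],[0,0,0],[0,0,-8],[0,0,-15],[0,0,-25],[0,0,-35],[0,0,-40],[-20,0,-20],[-20,0,0]], turn=[0,0,0,0,0,0,0,0,0,0], grip=[0.75,0.47,0.47,0.47,0.47,0.47,0.47,0.47,0.47,0.47])

```text
clock: 9.85
position: [0.6569, 0.0996, 0.1565]
ee_rot: [0.698, 0.716, 0.004, 0.002]
ft_force: [0.4, -1.2, 0.4]
grip_width: 0.529
```

```bash
python3 - <<'E'
from st import *
st()
c=cam('wrist'); im=manip.camera('wrist'); cv2.imwrite('pics/w8.png',im)
for t in ['pliers','piece']:
  for d in manip.tip_of(t,'wrist'): print(t,round(d['score'],2),c2w(d['xyz'],c).round(4))
E
```

```text
9.85 [0.6569 0.0996 0.1565] head 91.42 [-0.7   0.53  0.68  1.48 -0.34  1.24  0.04] 0.529139416893626 [ 0.4 -1.2  0.4]
pliers 0.83 [0.5639 0.141  0.0044]
piece 0.9 [0.6575 0.1473 0.0036]
```

View pics/w8.png

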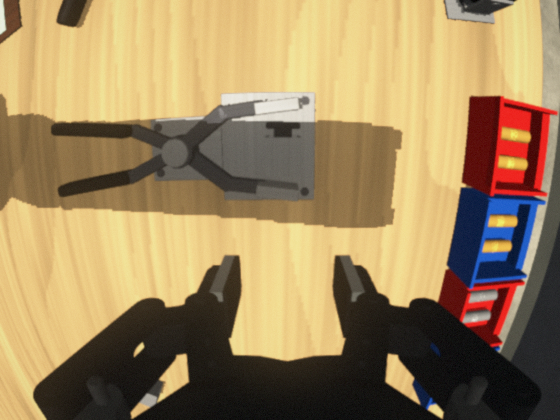

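arm_command(slide=[[7,-32,0],[7,-32,0],[7,-32,0],[7,-32,0],[7,-32,0],[9,-32,0],[0,0,0],[0,0,0],[0,0,0],[0,0,0]], turn=[0,0,0,0,0,0,7,7,7,7], grip=[0,0,0,0,0,0,0,0,0,0])

```text
clock: 10.83
position: [0.4608, 0.1393, 0.1496]
ee_rot: [0.853, 0.523, 0.0, -0.0]
ft_force: [-0.3, -0.7, -0.1]
grip_width: 1.003
```

arm_command(slide=[[0,0,0],[0,0,0],[0,0,0],[0,0,0],[0,0,0],[0,0,0],[0,0,0],[0,0,0],[0,0,0],[0,0,0]], turn=[7,7,7,7,7,7,7,7,6,0], grip=[0,0,0,0,0,0,0,0,0,0])

```text
clock: 11.67
position: [0.4609, 0.1391, 0.1494]
ee_rot: [1.0, 0.009, -0.0, -0.0]
ft_force: [0.2, -0.6, -0.4]
grip_width: 0.995
```

```bash
python3 - <<'E'
from st import *
st((.4635,.1387,.005))
c=cam('wrist'); im=manip.camera('wrist'); cv2.imwrite('pics/w9.png',im)
for t in ['pliers','piece']:
  for d in manip.tip_of(t,'wrist'): print(t,round(d['score'],2),c2w(d['xyz'],c).round(4))
E
```

```text
11.6667 [0.4609 0.1391 0.1494] head 1.05 [-1.14  0.08  0.8   1.97 -0.06  1.12 -1.87] 0.9946900507849823 [ 0.2 -0.6 -0.4]
delta tool mm [  2.6   0.5 144.4]
pliers 0.71 [0.5601 0.1387 0.0027]
```

View pics/w9.png

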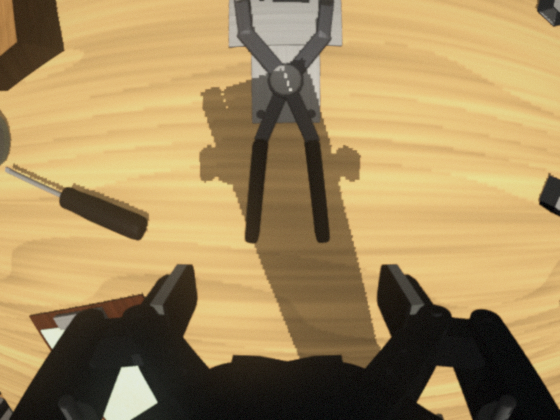

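```bash
python3 - <<'E'
from h import *
c=cam('wrist')
im=cv2.imread('pics/w9.png'); cv2.imwrite('pics/w9c.png',cv2.resize(im[130:250,230:350],None,fx=5,fy=5,interpolation=cv2.INTER_CUBIC))
for p in [(252,241),(322,240),(254,210),(318,210),(286,79)]: print(p,onz(p,.034,c,True).round(4))
for x in (.43,.4635): print(proj((x,.1387,.034),c,True))
E
```

```text
(252, 241) [0.4288 0.1672 0.034 ]
(322, 240) [0.4312 0.1071 0.034 ]
(254, 210) [0.4566 0.1652 0.034 ]
(318, 210) [0.458  0.1121 0.034 ]
(286, 79) [0.5634 0.1413 0.034 ]
[285.1573939  240.56201191]
[286.14011405 202.83130298]
```

View pics/w9c.png

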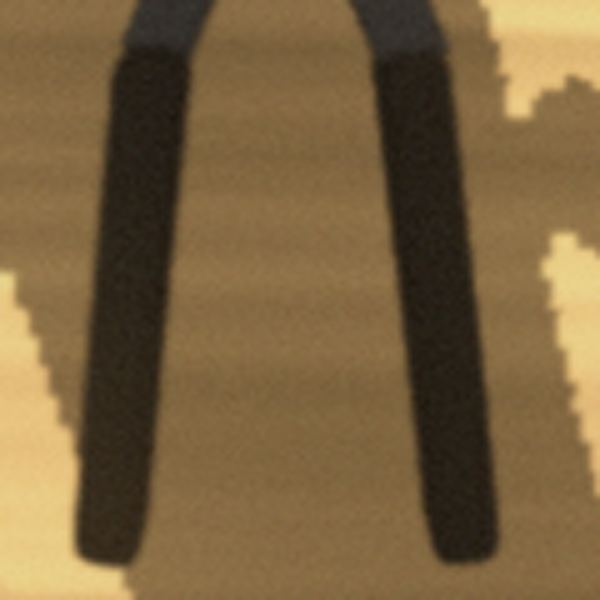

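arm_command(slide=[[2.5,0.5,0],[0,0,20],[0,0,30],[0,0,30],[0,0,20],[0,0,15],[0,0,12],[0,0,10],[0,0,8],[0,0,0]], turn=[-0.6,0,0,0,0,0,0,0,0,0], grip=[0,0,0,0,0,0,0,0,0,0], newtons=40)

```text
clock: 12.65
position: [0.4632, 0.1378, 0.0031]
ee_rot: [1.0, 0.017, -0.001, 0.0]
ft_force: [-0.9, -0.7, 0.5]
grip_width: 0.999
```

```bash
python3 - <<'E'
from st import *
st((.4635,.1387,.005))
c=cam('wrist'); im=manip.camera('wrist'); cv2.imwrite('pics/w10.png',im)
E
```

```text
12.65 [0.4632 0.1378 0.0031] head 1.93 [-1.02  0.36  0.72  2.08 -0.33  0.81 -1.64] 0.9985767831252729 [-0.9 -0.7  0.5]
delta tool mm [ 0.3 -0.9 -1.9]
```

View pics/w10.png

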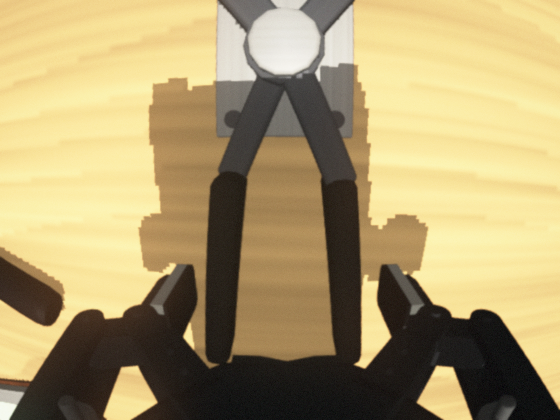

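arm_command(slide=[[0,-1,0],[0,0,0],[0,0,0],[0,0,0],[0,0,0],[0,0,0],[0,0,0],[0,0,0],[0,0,0],[0,0,0]], turn=[0,0,0,0,0,0,0,0,0,0], grip=[0.1,0.2,0.25,0.3,0.35,0.4,0.45,0.5,0.54,0.57], newtons=40)

```text
clock: 13.53
position: [0.4635, 0.1393, 0.0045]
ee_rot: [1.0, 0.017, -0.0, -0.0]
ft_force: [-4.6, 0.9, 9.8]
grip_width: 0.435
```

```bash
python3 - <<'E'
from st import *
st()
for n in ('wrist','scene'):
  im=manip.camera(n); cv2.imwrite(f'pics/{n}11.png',im)
  if n=='scene': cv2.imwrite('pics/s11c.png',cv2.resize(im[300:420,270:470],None,fx=4,fy=4,interpolation=cv2.INTER_CUBIC))
E
```

```text
13.5333 [0.4635 0.1393 0.0045] head 1.89 [-1.02  0.36  0.72  2.08 -0.33  0.82 -1.64] 0.435342472497018 [-4.6  0.9  9.8]
```

View pics/wrist11.png

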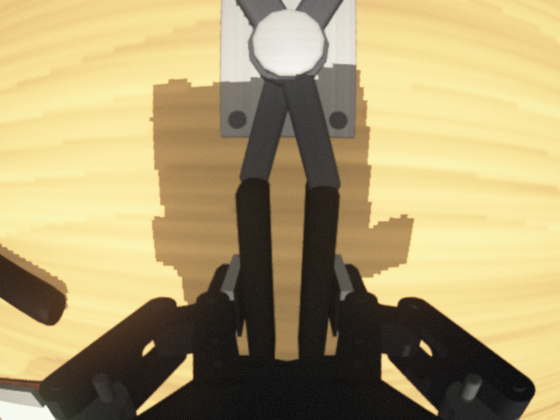

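View pics/s11c.png

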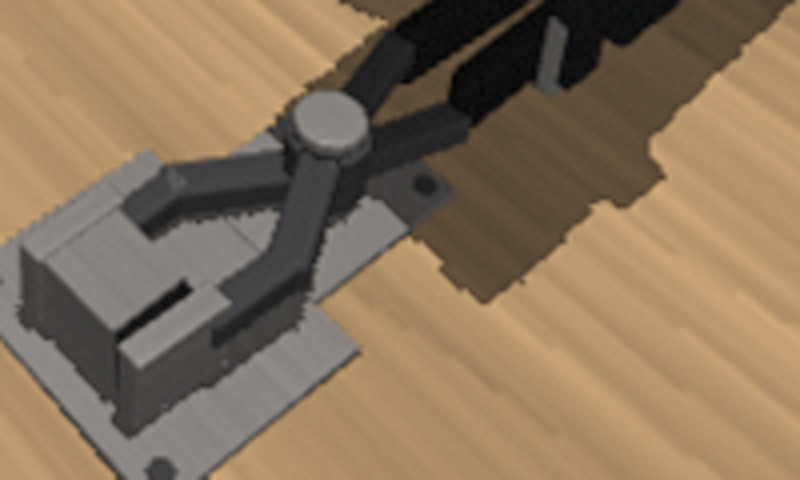

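arm_command(slide=[[0,0,0],[0,0,0],[0,0,0],[0,0,0],[0,0,0]], turn=[0,0,0,0,0], grip=[0.6,0.65,0.65,0.65,0.65])

```text
clock: 14.05
position: [0.4634, 0.1394, 0.0046]
ee_rot: [1.0, 0.017, -0.0, -0.0]
ft_force: [-6.2, -0.1, 14.3]
grip_width: 0.419
```

```bash
python3 - <<'E'
from st import *
st()
im=manip.camera('scene'); cv2.imwrite('pics/s12c.png',cv2.resize(im[340:420,270:350],None,fx=7,fy=7,interpolation=cv2.INTER_CUBIC))
E
```

```text
14.05 [0.4634 0.1394 0.0046] head 1.9 [-1.02  0.36  0.72  2.08 -0.33  0.82 -1.64] 0.4190310492521081 [-6.2 -0.1 14.3]
```

View pics/s12c.png

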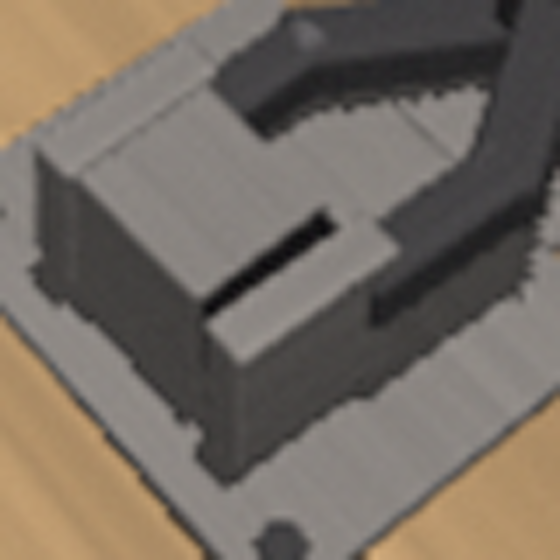

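Stalled at 35.6 mm, with the jaw hard against a thin black head and no gap to the tube, so the plug is home. I'll let go gently and rise.

arm_command(slide=[[0,0,0],[0,0,0],[0,0,0],[0,0,0],[0,0,0],[0,0,0],[0,0,0],[0,0,0],[0,0,0],[0,0,0]], turn=[0,0,0,0,0,0,0,0,0,0], grip=[0.55,0.5,0.45,0.4,0.34,0.28,0.2,0.1,0,0])

```text
clock: 14.93
position: [0.4635, 0.139, 0.0041]
ee_rot: [1.0, 0.017, -0.0, -0.0]
ft_force: [-1.0, 0.2, 0.3]
grip_width: 0.998
```

arm_command(slide=[[0,0,0],[0,0,0],[0,0,-5],[0,0,-10],[0,0,-20],[0,0,-30],[0,0,-40],[0,0,-30],[0,0,0],[0,0,0]], turn=[0,0,0,0,0,0,0,0,0,0], grip=[0,0,0,0,0,0,0,0,0,0])

```text
clock: 15.77
position: [0.4646, 0.1395, 0.1413]
ee_rot: [1.0, 0.017, 0.002, -0.002]
ft_force: [-0.5, 0.8, -0.5]
grip_width: 1.0
```

```bash
python3 - <<'E'
from st import *
st()
c=cam('scene')
im=manip.camera('scene'); cv2.imwrite('pics/s13c.png',cv2.resize(im[320:420,260:400],None,fx=5,fy=5,interpolation=cv2.INTER_CUBIC))
for d in manip.tip_of('piece','scene'): print(round(d['score'],2),c2w(d['xyz'],c).round(4))
c=cam('top')
im=manip.camera('top'); cv2.imwrite('pics/t13c.png',cv2.resize(im[100:240,100:210],None,fx=4,fy=4,interpolation=cv2.INTER_CUBIC))
for d in manip.tip_of('piece','top'): print(round(d['score'],2),c2w(d['xyz'],c).round(4))
E
```

```text
15.7667 [0.4646 0.1395 0.1413] head 1.89 [-1.16  0.1   0.82  1.97 -0.09  1.1  -1.83] 1.0002628236225901 [-0.5  0.8 -0.5]
0.94 [0.6532 0.1483 0.0097]
0.81 [ 0.5296 -0.3976  0.0016]
0.7 [ 0.3545 -0.429   0.0049]
0.62 [ 0.5353 -0.3089 -0.0015]
0.89 [ 0.3543 -0.4397  0.0029]
0.77 [ 5.357e-01 -3.112e-01  4.000e-04]
0.74 [ 0.5285 -0.3929  0.0027]
0.6 [0.652  0.1499 0.0017]
```

View pics/s13c.png

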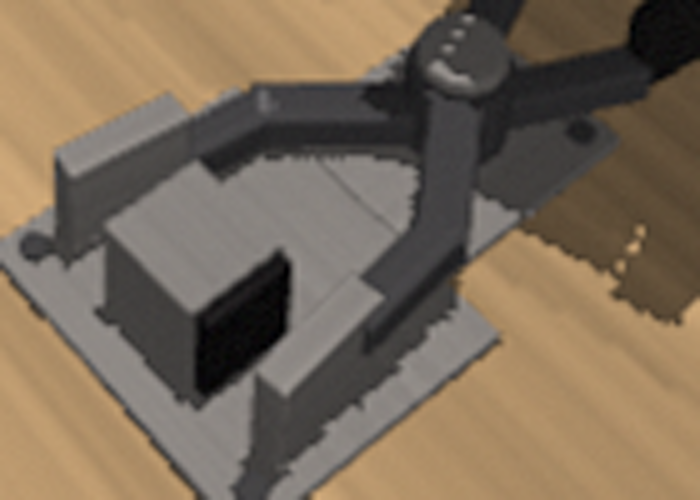

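View pics/t13c.png

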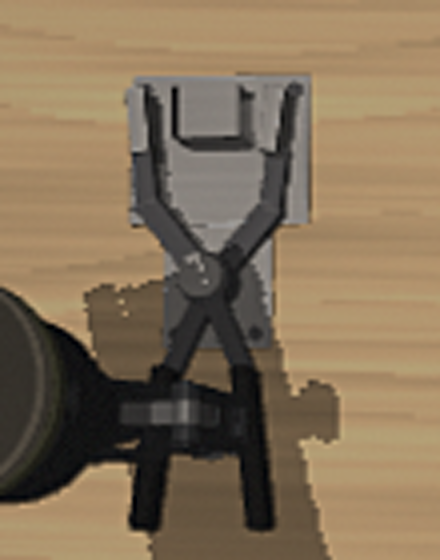

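The plug head sits flush, the piece lies flat on the bed, the jaws and handles are open, and the gripper is clear.

```bash
python3 -c "
from h import *
print(manip.hand_in())"
```

```text
the job is handed in; nothing more can be done
None
```

I picked up the grey piece with the proud plug and set it on the pliers' bed with the plug facing the left jaw. I squeezed the handles until the plug snapped home, let them spring open, raised the gripper clear and handed the job in. The clock stood at about 16 s of the allowed 58 s.

**Squeeze:** the grip stalled at 35.6 mm over the handles, where about 37 mm was expected with the plug home. The plug joint's value can't be read directly, so I judged it home from that stall and from the pictures, which show the head flush with no gap.

**Final position:** the piece lies flat between the open jaws, at about x 89 mm and y +4 to +6 mm in the pliers' frame. The handles are open and the gripper is about 14 cm up.

**Disagreements:**
- **Cameras:** the top and wrist cameras differed by about 3 mm, and I went by the close wrist views.
- **Tube height:** measuring the tube's top from the two views gave 32 to 43 mm against the stated 30 mm. I used 30 mm, because the tube's size in the wrist picture agreed with it.
- **Piece height:** in the last check the scene camera put the piece at z 10 mm and the top camera at 2 mm. The bed is at 4 mm, and the picture shows the piece resting on it.

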